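# Lock out the bench isolator and try it

### The job

Make the test bench's supply safe: throw the T-handled isolator right over from ON to OFF, then slide its lock bolt fully home behind the handle. Then prove the lock: without forcing it, rock the handle back towards ON until it meets the bolt, let it return fully to OFF, and come away. Leave the ball-levered switch and the other things on the bench as they are.

Things in the scene. Friction and masses are not known exactly. Their poses are not given: they have to be found in the camera images.
- isolator: Grey steel switch box fixed to the bench, 200 (x) x 180 (y) x 60 mm high, with a T-handle and a lock bolt on top. Origin: centre of its underside; x along the handle's pivot and the bolt's travel, z up; turned up to 0.4 rad about vertical. The bolt's steel guide and keeper, each 20 (x) x 30 (y) mm, up to z 140 mm, stand at x -11 and +62 mm, y -5 mm; the handle swings between them.
- pivot (a point): Point on the isolator's top where the handle's pivot axis (along x) passes the middle of the stem: x +30, y 0, z 75 mm in the isolator's frame. The handle is a flat steel stem 16 (x) x 12 mm with a black round crossbar, 18 mm thick and 70 mm long, parallel to x, centred 105 mm from the pivot.
- handle (a joint): T-handle angle (rad): 0 = ON, leaning 0.6 rad to the isolator's +y; 1.2 = OFF, leaning 0.6 rad to its -y. An over-centre spring holds it at either end: about 5 N at the crossbar starts it, the resistance falls to nothing at 0.6, then it snaps over by itself. With the bolt home it rocks back only from 1.2 to about 1.0, where it meets the bolt; let go, it springs back to 1.2.
- handle_grip (a point): Centre of the T-handle's crossbar, on its axis. In the isolator's frame: x +30, y +59, z 162 mm when ON; y 0, z 180 mm upright; y -59, z 162 mm when OFF. Its x axis runs along the crossbar, which passes above the bolt's guide and keeper.
- bolt (a joint): Travel of the lock bolt (m) along the isolator's +x: 0 = fully withdrawn, 0.050 = fully home at its stop, its end past the stem and in the keeper. About 2 N of friction; it stays where it is left. Slid in too early it blocks the handle from reaching OFF.
- bolt_post (a point): Centre of the top of the bolt's upright steel finger post, 16 mm diameter, standing 43 mm above the bolt bar (14 x 14 mm, top at z 132 mm). In the isolator's frame: z 175, y -5 mm, x from -85 (withdrawn) to -35 mm (home). Push it along +x or pinch it from above.
- ball (a point): Centre of the 34 mm black ball on the round lever of the neighbouring grey switch box (160 x 150 x 55 mm, no bolt), about 137 mm above the bench; leave this lever as it is.
- changeover: The neighbouring grey switch box with the ball lever, fixed to the bench, 160 (x) x 150 (y) x 55 mm. Origin: centre of its underside. Leave alone.
- screwdriver: Screwdriver lying on the bench, 180 mm long. Leave alone.
- bottle: White bottle, 60 mm diameter, 150 mm high, standing. Origin: centre of its underside. Leave alone.
- meter: Black hand-held meter lying flat, 170 x 85 x 36 mm. Origin: centre of its underside. Leave alone.

How it is judged (in metres and radians):
On the way, in this order (a step that is already met when the one before it is completed fails the run):
1. the handle is thrown to OFF (past 1.12 rad) with the bolt still withdrawn (under 0.02 m) (value of joint handle above 1.12 rad and value of joint bolt below 0.02 m), for 0.2 s.
2. the bolt is slid home (past 0.045 m) with the handle at OFF (value of joint bolt above 0.045 m and value of joint handle above 1.12 rad), for 0.2 s.
3. the handle is rocked back to the bolt (under 1.05 rad) with the bolt home (value of joint handle below 1.05 rad and value of joint bolt above 0.045 m), for 0.05 s.
At the end, for the whole second after the job is handed in: The handle rests at OFF (joint over 1.12 of 1.2 rad), the bolt is home (over 45 of 50 mm), the ball lever is within 12 mm of where it was, and the screwdriver, bottle (upright) and meter are within 30 mm of where they were (all of step 2 and distance of ball from where it was at the start of the episode below 0.012 m and distance of each of screwdriver, bottle, meter from where it was at the start of the episode below 0.03 m and angle between bottle's own z axis and vertical below 0.2 rad); the robot touches nothing.
It fails at once if the ball lever is moved (its ball by more than 25 mm) (distance of ball from where it was at the start of the episode above 0.025 m).
It fails at once if the isolator, its handle or its bolt is forced with more than 60 N (contact force between the fingers and isolator above 60 N).
It also fails if it takes over 64 s, if anything falls off the work surface, if the arm or the gripper's body presses on something with over 40 N, if the wrist force passes 120 N, or if a joint passes its speed limit or range.

### The arm

A 7-joint arm with a two-finger parallel gripper is mounted at the origin on the work surface. World frame = base frame: x ahead of the robot, y to its left, z up, the work surface at z = 0. Lengths are in mm, angles in rad, forces in N, time in s.
With the tool pointing down it reaches from about 425 to 925 mm from the base axis. Payload 6.8 kg.
Tool frame: the origin (TCP) lies between the finger pads; the fingertips stand 19 mm ahead of it and the grasp point (between the pads) is the TCP; z points along the fingers, y is the direction in which the jaws open and shut (so a half turn about z gives the same grasp; the last joint's range is limited). The gripper opens to 88 mm and grips with 3 to 60 N. Pads are 20 mm wide; open, the fingers measure 115 mm over their backs; the gripper's body (75 mm by 178 mm) begins 61 mm behind the grasp point.
Start: joints at [-1.438, 0.477, 0.022, 1.555, -0.011, 1.109, -0.083], TCP at [160.969, 655.543, 241.664] pointing down, gripper open.
Joint ranges: [-2.96, 2.96], [-0.34, 2.1], [-1.41, 1.46], [0.24, 2.44], [-1.37, 4.51], [0.17, 1.92], [-2.96, 2.96]. Speed limits (rad/s): [2.39, 2.39, 3.14, 3.14, 3.14, 3.14, 3.14].

### API

Orientations are given as a unit quaternion [w, x, y, z].
In Python, from rig import ctrl, cams, job, finder gives the robot as it stands. The module is installed in compiled form; this text tells all that it offers.
- The arm moves only by the tool send_rows, never from a script. Its argument "moves" is a list of rows, each an object with "delta_rot": the turn, a rotation vector about the world's x, y, z in rad, a list of three; "offset": the shift along the world's x, y, z in mm, a list of three; "gripper": the opening, from -1 (shut) to 1 (fully open), so that 0 is half open. In form: [{"delta_rot": [wx, wy, wz], "offset": [dx, dy, dz], "gripper": gripper}, ...]. A call has exactly 8 rows; each row is the pose to reach, as a shift and turn from the pose measured when the call began; what a row does not reach only later rows make up. A row lasts 1/10 s, in which the tool goes at most 50 mm and 8.59 degrees, less where a joint would pass 70% of its speed; a pose out of reach is approached as far as the arm can. A call with a gripper value outside its range is refused whole. The fingers move at their own pace and stop on an object; "newtons" is the grip in N (left out, the last holds). Time passes only in rows, so rows that repeat a pose let the fingers close, or fill a call up. It gives the time, the measured TCP pose, the force and the opening at its end, in the units of the state.
- ctrl.state(): the state, without advancing time (a new reading comes with each control period).
- cams.get_image(name): name is "scene" or "side" or "wrist"; returns a dict with "color" (400x640x3 uint8, blue, green, red), "fovy" (degrees; the focal length in pixels is half the picture's height over the tangent of half this angle, whatever the lens; pixels are square), "cx", "cy" (the principal point, pixels), "world_to_cam" (4x4, takes a point from world to camera coordinates); the wrist camera has in their place "mount" (4x4, takes a point from camera to tool coordinates, whose origin is the TCP and whose axes are the flange's). Camera axes: x right, y down, z forward; pixel columns grow to the right and rows downward; lengths in mm; the calibration is good to about 2 mm. The wrist camera is an equidistant fisheye: a pixel r from the principal point sees the ray r / f radians off the axis. A picture is of the moment at which its call begins: read the wrist's pose just before it. There is no depth.
- job.finish_job(): hands the job in, once; it reports no verdict.
Trained networks look in a picture, given as the dict that the camera call returned (one of the last four; its "shot" number tells which), for a name from the list of things; names that differ only in an ending like _2 or _b are one class to them, and where a whole thing is asked for, a point or a joint stands for the part that bears it (a point fixed in the world has none). Each returns a list of dicts, best first, with "p" (0 to 1); they miss things now and then, are a little off and sometimes report something else, mostly with a low value. They report only what shows in the picture. A call takes as long as a camera call.
- finder.spot_in(picture, label): "rect" ([left, top, right, bottom] as shares, 0 to 1, of the picture: columns of its width, rows of its height, round what is visible of it).
- finder.trace(picture, label): "region" (400x640 bool, what is visible of it) and "rect" ([left, top, right, bottom] as shares, 0 to 1, of the picture: columns of its width, rows of its height, round what is visible of it).
The state is a dict: "time": time; "joints": joint angles; "joint_vel": joint speeds; "joint_efforts": joint torques, N m; "tool_pos": TCP position; "eef_rot": TCP orientation; "ft_force": force on the tool from outside, world axes, zero at the start; "ft_torque": the same for the moment, N m; "finger_gap": finger opening in mm.
Only numpy, scipy, OpenCV 4.12 (cv2) and the standard library are available. Lean on these libraries where they do the work, as an engineer would, in place of code of your own. Each camera call takes 0.05 s, during which the arm holds its last target. There are 200 camera calls.

## Working session

There is one attempt and no reset: what is moved stays moved. The work goes in short steps, Python scripts to look and compute and a tool call to move; the robot and the scene stay as the last step left them, time stands still between calls to the robot, and variables do not carry over. Pictures are saved under pics/ and viewed, about 8 in all and at most 12, crops included, and the job is handed in when it is done.

Besides the shell and the picture viewer there is one more tool, called after "Request:" in YAML: its name, and indented under it one key for each argument. send_rows: Moves the arm, as the interface text tells. Its arguments: {"type":"object","properties":{"moves":{"type":"array"},"newtons":{"type":"number"}},"required":["moves"]}

```bash
mkdir -p pics; cat > h.py <<'E'
import numpy as np, cv2
from rig import ctrl,cams,job,finder
def K(p):
    f=200/np.tan(np.radians(p['fovy'])/2); return np.array([[f,0,p['cx']],[0,f,p['cy']],[0,0,1]])
def proj(p,X):
    T=np.array(p['world_to_cam']); c=np.atleast_2d(X)@T[:3,:3].T+T[:3,3]
    u=c@K(p).T; return u[:,:2]/u[:,2:]
def onplane(p,uv,z):
    T=np.array(p['world_to_cam']); R=T[:3,:3]; o=-R.T@T[:3,3]
    d=R.T@np.linalg.inv(K(p))@np.array([uv[0],uv[1],1]); return o+d*(z-o[2])/d[2]
def tri(obs):
    A=[];b=[]
    for p,uv in obs:
        T=np.array(p['world_to_cam']); R=T[:3,:3]; o=-R.T@T[:3,3]
        d=R.T@np.linalg.inv(K(p))@np.array([uv[0],uv[1],1]); d/=np.linalg.norm(d)
        M=np.eye(3)-np.outer(d,d); A.append(M); b.append(M@o)
    X=np.linalg.lstsq(np.vstack(A),np.hstack(b),rcond=None)[0]
    return X,[float(np.linalg.norm(proj(p,X)[0]-uv)) for p,uv in obs]
E
python3 - <<'E'
from h import *
print(ctrl.state())
for n in ['scene','side']:
    p=cams.get_image(n); cv2.imwrite(f'pics/{n}0.png',p['color'])
    T=np.array(p['world_to_cam']); print(n,p['fovy'],'cam at',-T[:3,:3].T@T[:3,3])
    for l in ['isolator','handle_grip','bolt_post','ball','changeover','bottle','meter','screwdriver']:
        for q in finder.spot_in(p,l)[:2]:
            r=np.array(q['rect'])*[640,400,640,400]; print(n,l,round(q['p'],2),r.round(1))
E
```

```text
{'time': 0.0, 'joints': array([-1.43810926,  0.47776744,  0.02231194,  1.55642942, -0.01150549,
        1.10934158, -0.08311818]), 'joint_vel': array([-6.07076409e-05,  1.93130426e-04,  4.58724061e-04, -8.04591080e-05,
        8.09823092e-05,  1.02511512e-06,  6.00049634e-04]), 'joint_efforts': array([ 2.22602039e-04, -5.82837439e+01,  1.53509337e+00, -2.72610909e+01,
       -5.42486203e-02,  1.66465959e-02,  1.56623350e-04]), 'tool_pos': array([160.82299932, 654.96947599, 240.71238075]), 'eef_rot': array([-5.10501706e-05,  1.20089997e-01,  9.92762593e-01, -9.07664637e-04]), 'ft_force': array([0.06608641, 0.45515653, 0.23648973]), 'ft_torque': array([ 0.02141607,  0.06631827, -0.02623956]), 'finger_gap': 87.6191318197371}
scene 46.76299327456944 cam at [1157.69970599  255.84971336 1217.06323531]
scene isolator 0.82 [333.5 208.9 402.9 306.2]
scene handle_grip 0.73 [375.2 238.5 400.8 264.7]
scene handle_grip 0.26 [367.8 212.2 379.2 253.5]
scene bolt_post 0.63 [367.5 208.6 377.9 252.2]
scene ball 0.72 [242.2 204.5 257.  217.9]
scene changeover 0.91 [211.3 186.8 280.3 255.8]
scene changeover 0.63 [460.  293.8 494.6 328.5]
scene bottle 0.83 [461.7 291.3 494.9 327.6]
scene meter 0.58 [145.6 168.2 176.6 220.5]
scene meter 0.2 [309.1 185.6 341.  215.7]
scene screwdriver 0.51 [309.7 189.5 339.5 216. ]
side 44.05309154525285 cam at [  83.14804993 -839.25375541 1201.30599024]
side isolator 0.92 [265.8 123.1 344.4 206. ]
side handle_grip 0.57 [291.5 121.5 313.5 157.8]
side handle_grip 0.49 [283.6 149.1 309.5 166.1]
side bolt_post 0.67 [284.1 149.  307.9 165.1]
side ball 0.45 [360.4 218.6 372.9 245.6]
side ball 0.29 [280.4 148.6 310.1 166.2]
side changeover 0.75 [336.1 214.5 407.3 286.3]
side bottle 0.74 [270.5  87.2 287.3 127.5]
side meter 0.75 [404.5 315.8 461.7 387.9]
side screwdriver 0.57 [254.4 224.8 315.3 247. ]
```

```bash
python3 - <<'E'
import cv2,numpy as np
a=cv2.imread('pics/scene0.png')[170:320,290:440]; b=cv2.imread('pics/side0.png')[95:245,230:380]
cv2.imwrite('pics/c0.png',cv2.resize(np.hstack([a,b]),None,fx=2.66,fy=2.66,interpolation=cv2.INTER_CUBIC))
cv2.imwrite('pics/c0.png',cv2.resize(np.vstack([np.hstack([a,b])]),(800,400),interpolation=cv2.INTER_CUBIC))
E
```

```text
(no output)
```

View pics/c0.png

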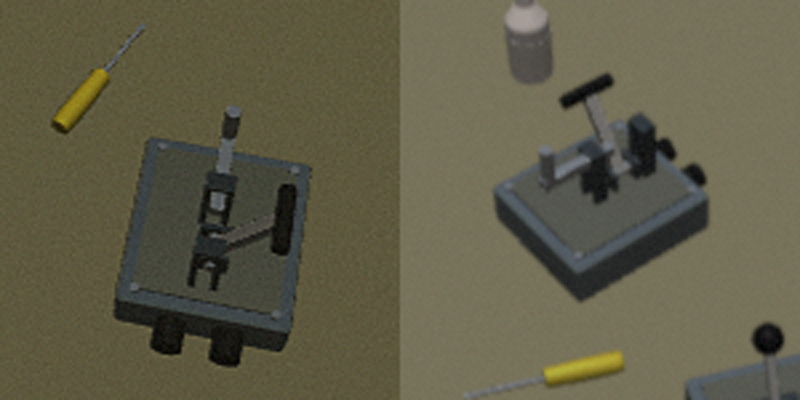

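View pics/scene0.png

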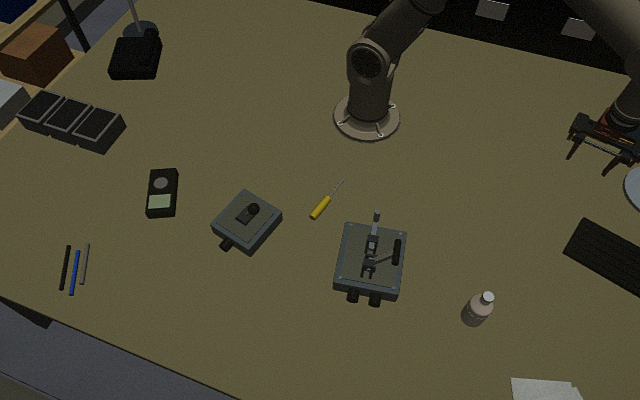

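The crops show the isolator's bolt post near scene px (377,211), and the crossbar centred near (397,252), leaning to +y (ON). Isolator +x points away from the robot. In the side view the post top is near px (285,151) and the crossbar near (300,129). Next I fit the pose from these.

```bash
cat > fit.py <<'E'
from h import *
from scipy.optimize import least_squares
s=2.6667
P=[cams.get_image('scene'),cams.get_image('side')]
O=[(290,170),(230,95)]
# local point, view, crop px
obs=[((-85,-5,175),0,(233,110)),((30,59,162),0,(285,219)),((-100,-90,60),0,(150,140)),((-100,90,60),0,(312,168)),((100,-90,60),0,(116,304)),((100,90,60),0,(290,330)),
((-85,-5,175),1,(147,150)),((30,59,162),1,(187,90)),((-100,90,60),1,(95,190)),((-100,-90,60),1,(180,268)),((100,-90,60),1,(308,190))]
L=np.array([o[0] for o in obs],float); px=np.array([np.array(O[o[1]])+np.array(o[2])/s for o in obs]); v=np.array([o[1] for o in obs])
def w(q,L):
    c,n=np.cos(q[2]),np.sin(q[2]); return np.c_[q[0]+c*L[:,0]-n*L[:,1],q[1]+n*L[:,0]+c*L[:,1],L[:,2]]
def res(q,sub=None):
    W=w(q,L); return np.vstack([proj(P[v[i]],W[i])[0]-px[i] for i in range(len(L))])
r=least_squares(lambda q:res(q).ravel(),[600,150,0],loss='soft_l1')
print(r.x, res(r.x).round(1).tolist())
for o in [0,1]: print(tri([(P[v[i]],px[i]) for i in (o,o+6)]), w(r.x,L[[o]]))
for l in ['grip','ball']:pass
q=r.x
for n,l in dict(gripON=(30,59,162),up=(30,0,180),OFF=(30,-59,162),post=(-85,-5,175),home=(-35,-5,175)).items(): print(n,w(q,np.array([l],float)).round(1))
b=[]
for p in P:
    f=finder.spot_in(p,'ball')[0]['rect']; b.append((p,np.array([(f[0]+f[2])*320,(f[1]+f[3])*200])))
print('ball',tri(b), [onplane(p,u,137) for p,u in b])
print(onplane(P[0],(478,305),75))
E
python3 fit.py
```

```text
[5.56211530e+02 1.88217709e+02 1.81152586e-01] [[0.6, -2.3], [-0.0, 0.8], [-1.2, -1.3], [-0.2, -1.5], [-0.2, -0.5], [1.4, 1.9], [-1.9, 0.4], [1.0, -1.0], [-0.5, -2.5], [1.0, 0.3], [2.4, -0.3]]
(array([479.95960261, 168.61238111, 173.21594149]), [0.009673185190464607, 0.00860979511932177]) [[473.50322841 167.98563539 175.        ]]
(array([571.3524871 , 251.22832854, 159.47368829]), [0.08716987547745443, 0.07038444117012503]) [[575.09098925 251.65717683 162.        ]]
gripON [[575.1 251.7 162. ]]
up [[585.7 193.6 180. ]]
OFF [[596.4 135.6 162. ]]
post [[473.5 168.  175. ]]
home [[522.7 177.  175. ]]
ball (array([ 564.83155194, -164.76569459,  111.86403332]), [2.451450752287786, 2.518711195030571]) [array([ 583.56303112, -159.54355513,  137.        ]), array([ 549.23009805, -175.19657705,  137.        ])]
[596.16606588 488.89103559  75.        ]
```

Request:
send_rows:
  moves:
    - {"delta_rot": [0, 0, 0], "offset": [15, -10, 40], "gripper": 1}
    - {"delta_rot": [0, 0, 0.05], "offset": [40, -35, 70], "gripper": 1}
    - {"delta_rot": [0, 0, 0.1], "offset": [70, -70, 90], "gripper": 1}
    - {"delta_rot": [0, 0, 0.15], "offset": [100, -105, 90], "gripper": 1}
    - {"delta_rot": [0, 0, 0.2], "offset": [130, -140, 90], "gripper": 1}
    - {"delta_rot": [0, 0, 0.25], "offset": [160, -175, 90], "gripper": 1}
    - {"delta_rot": [0, 0, 0.3], "offset": [190, -210, 90], "gripper": 1}
    - {"delta_rot": [0, 0, 0.35], "offset": [220, -245, 90], "gripper": 1}

```text
time: 1.9
tool_pos: [382.0, 408.9, 332.0]
eef_rot: [0.0, -0.056, 0.998, 0.0]
ft_force: [0.7, 0.9, -0.4]
finger_gap: 87.7
```

Request:
send_rows:
  moves:
    - {"delta_rot": [0, 0, 0.03], "offset": [30, -35, 0], "gripper": 0}
    - {"delta_rot": [0, 0, 0.07], "offset": [60, -70, 0], "gripper": 0}
    - {"delta_rot": [0, 0, 0.07], "offset": [90, -105, 0], "gripper": 0}
    - {"delta_rot": [0, 0, 0.07], "offset": [120, -140, 0], "gripper": 0}
    - {"delta_rot": [0, 0, 0.07], "offset": [150, -170, 0], "gripper": 0}
    - {"delta_rot": [0, 0, 0.07], "offset": [170, -185, 0], "gripper": -1}
    - {"delta_rot": [0, 0, 0.07], "offset": [170, -190, 0], "gripper": -1}
    - {"delta_rot": [0, 0, 0.07], "offset": [170, -190, 0], "gripper": -1}

```text
time: 2.7
tool_pos: [551.8, 218.3, 331.9]
eef_rot: [-0.0, -0.09, 0.996, 0.0]
ft_force: [-0.1, -0.2, -1.7]
finger_gap: 27.4
```

```bash
cat > wr.py <<'E'
from h import *
from scipy.spatial.transform import Rotation as Ro
def wshot(name):
    s=ctrl.state(); p=cams.get_image('wrist'); cv2.imwrite(f'pics/{name}.png',p['color'])
    w,x,y,z=s['eef_rot']; R=Ro.from_quat([x,y,z,w]).as_matrix(); M=np.array(p['mount'])
    A=np.eye(4);A[:3,:3]=R;A[:3,3]=s['tool_pos']
    C=A@M; np.savez(f'pics/{name}.npz',C=C,fovy=p['fovy'],cx=p['cx'],cy=p['cy']); return s,p,C
def wproj(f,X):
    C=f['C']; c=(np.atleast_2d(X)-C[:3,3])@C[:3,:3]; F=200/np.tan(np.radians(float(f['fovy']))/2)
    r=np.hypot(c[:,0],c[:,1]); t=np.arctan2(r,c[:,2]); return np.c_[f['cx']+F*t*c[:,0]/r, f['cy']+F*t*c[:,1]/r]
E
python3 - <<'E'
from wr import *
s,p,C=wshot('w1'); print(s['time'],s['tool_pos'],s['eef_rot'],C.round(2),p['fovy'],s['finger_gap'])
for l in ['isolator','handle_grip','bolt_post']:
    for q in finder.spot_in(p,l)[:2]: print(l,q['p'],(np.array(q['rect'])*[640,400,640,400]).round(1))
E
```

```text
2.7 [551.82811347 218.31480805 331.85301979] [-8.51653661e-05 -8.97525985e-02  9.95964052e-01  2.67859726e-04] [[-1.8000e-01  9.4000e-01  3.0000e-01  4.6825e+02]
 [ 9.8000e-01  1.7000e-01  6.0000e-02  2.0360e+02]
 [ 0.0000e+00  3.1000e-01 -9.5000e-01  4.7442e+02]
 [ 0.0000e+00  0.0000e+00  0.0000e+00  1.0000e+00]] 65.70646984690485 27.40350497104676
isolator 0.63 [231.7  91.1 363.5 246.1]
isolator 0.18 [170.8   2.3 214.4  88.1]
handle_grip 0.64 [291.7 174.1 357.6 242.5]
bolt_post 0.68 [275.4 101.8 295.8 191. ]
```

View pics/w1.png

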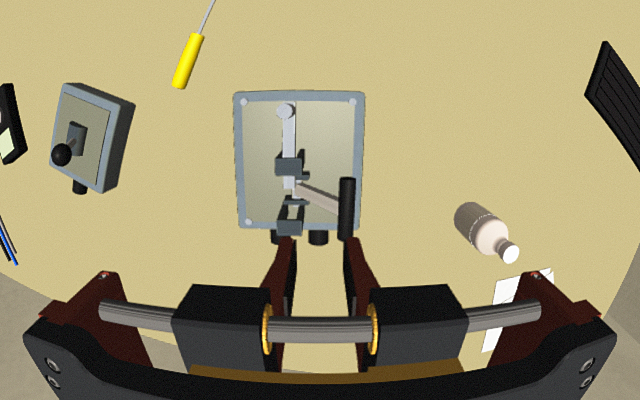

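The wrist view shows the box with its top corners near (234,92), (365,92) and (239,228). The post top is at (285,111), and the crossbar runs from (347,178) to (346,240). I'll refit the pose with these.

```bash
cat > fit2.py <<'E'
from wr import *
from scipy.optimize import least_squares
f=np.load('pics/w1.npz')
L=np.array([(-85,-5,175),(30,59,162),(-100,-90,60),(-100,90,60),(100,-90,60)],float)
px=np.array([(285,111),(346.5,209),(234,92),(365,92),(239,229)])
def w(q,L):
    c,n=np.cos(q[2]),np.sin(q[2]); return np.c_[q[0]+c*L[:,0]-n*L[:,1],q[1]+n*L[:,0]+c*L[:,1],L[:,2]]
if __name__=='__main__':
    r=least_squares(lambda q:(wproj(f,w(q,L))-px).ravel(),[556,188,.18],x_scale=[10,10,.1])
    q=r.x; print(q,r.fun.reshape(-1,2).round(1).tolist())
    for n,l in dict(gripON=(30,59,162),up=(30,0,180),OFF=(30,-59,162),post=(-85,-5,175),home=(-35,-5,175)).items(): print(n,w(q,np.array([l],float)).round(1))
E
python3 fit2.py
```

```text
[5.54841858e+02 1.90157033e+02 1.66696903e-01] [[-0.0, -8.0], [0.5, 3.9], [-2.1, 2.1], [1.5, 1.8], [-0.2, 3.2]]
gripON [[574.6 253.3 162. ]]
up [[584.4 195.1 180. ]]
OFF [[594.2 137.  162. ]]
post [[471.8 171.1 175. ]]
home [[521.2 179.4 175. ]]
```

```bash
python3 - <<'E'
from fit2 import *
def g(q):
    M=L.copy(); M[0,0]+=q[3]; return (wproj(f,w(q,M))-px).ravel()
r=least_squares(g,[556,188,.18,0],x_scale=[10,10,.1,10]); print(r.x,r.fun.reshape(-1,2).round(1).tolist())
r2=least_squares(lambda q:(wproj(f,w(q,L))-px)[1:].ravel(),[556,188,.18],x_scale=[10,10,.1]);print(r2.x)
q=r.x
for n,l in dict(gripON=(30,59,162),up=(30,0,180),OFF=(30,-59,162),post=(-85+q[3],-5,175),home=(-35,-5,175),c1=(100,90,60)).items(): print(n,w(q,np.array([l],float)).round(1), wproj(f,w(q,np.array([l],float))).round(0))
E
```

```text
[5.51197380e+02 1.89504795e+02 1.64468530e-01 1.14430627e+01] [[0.1, 0.0], [0.5, 0.8], [-2.0, -0.7], [1.7, -0.8], [-0.6, 0.8]]
[5.51191274e+02 1.89537418e+02 1.64310396e-01]
gripON [[571.1 252.6 162. ]] [[347. 210.]]
up [[580.8 194.4 180. ]] [[290. 215.]]
OFF [[590.5 136.2 162. ]] [[238. 208.]]
post [[479.5 172.5 175. ]] [[285. 111.]]
home [[517.5 178.8 175. ]] [[285. 150.]]
c1 [[635.1 294.7  60. ]] [[360. 232.]]
```

Request:
send_rows:
  moves:
    - {"delta_rot": [0, 0, -0.016], "offset": [6, 37, 0], "gripper": -1}
    - {"delta_rot": [0, 0, -0.016], "offset": [13, 75, 0], "gripper": -1}
    - {"delta_rot": [0, 0, -0.016], "offset": [13, 75, -45], "gripper": -1}
    - {"delta_rot": [0, 0, -0.016], "offset": [13, 75, -90], "gripper": -1}
    - {"delta_rot": [0, 0, -0.016], "offset": [13, 75, -130], "gripper": -1}
    - {"delta_rot": [0, 0, -0.016], "offset": [13, 75, -157], "gripper": -1}
    - {"delta_rot": [0, 0, -0.016], "offset": [13, 75, -164], "gripper": -1}
    - {"delta_rot": [0, 0, -0.016], "offset": [13, 75, -164], "gripper": -1}

```text
time: 3.7
tool_pos: [563.0, 296.3, 167.6]
eef_rot: [-0.001, -0.085, 0.996, 0.0]
ft_force: [0.6, 0.2, -0.4]
finger_gap: 0.6
```

```bash
python3 - <<'E'
from wr import *
s,p,C=wshot('w2'); print(s['time'],s['tool_pos'],s['ft_force'],s['finger_gap'])
E
```

```text
3.7 [563.04834601 296.26464401 167.56520879] [ 0.60625663  0.15428915 -0.42057829] 0.5746427559004528
```

View pics/w2.png

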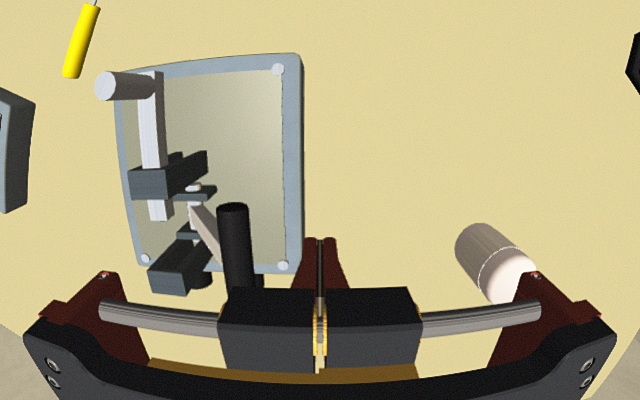

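The wrist view shows the closed fingers on the +y side of the crossbar, clear of it. Next I push along the isolator's -y.

Request:
send_rows:
  moves:
    - {"delta_rot": [0, 0, 0], "offset": [2, -14, 0], "gripper": -1}
    - {"delta_rot": [0, 0, 0], "offset": [4, -22, 0], "gripper": -1}
    - {"delta_rot": [0, 0, 0], "offset": [5, -30, 0], "gripper": -1}
    - {"delta_rot": [0, 0, 0], "offset": [6, -38, 0], "gripper": -1}
    - {"delta_rot": [0, 0, 0], "offset": [8, -46, 0], "gripper": -1}
    - {"delta_rot": [0, 0, 0], "offset": [9, -54, 0], "gripper": -1}
    - {"delta_rot": [0, 0, 0], "offset": [10, -62, 0], "gripper": -1}
    - {"delta_rot": [0, 0, 0], "offset": [11, -69, 0], "gripper": -1}

```text
time: 4.55
tool_pos: [575.8, 227.9, 170.5]
eef_rot: [0.002, -0.085, 0.996, 0.002]
ft_force: [-0.6, 2.0, 2.7]
finger_gap: 0.8
```

Request:
send_rows:
  moves:
    - {"delta_rot": [0, 0, 0], "offset": [1, -7, 0], "gripper": -1}
    - {"delta_rot": [0, 0, 0], "offset": [2, -14, 0], "gripper": -1}
    - {"delta_rot": [0, 0, 0], "offset": [3, -21, 0], "gripper": -1}
    - {"delta_rot": [0, 0, 0], "offset": [5, -28, 0], "gripper": -1}
    - {"delta_rot": [0, 0, 0], "offset": [6, -35, 0], "gripper": -1}
    - {"delta_rot": [0, 0, 0], "offset": [6, -37, 0], "gripper": -1}
    - {"delta_rot": [0, 0, 0], "offset": [6, -37, 0], "gripper": -1}
    - {"delta_rot": [0, 0, 0], "offset": [6, -37, 0], "gripper": -1}

```text
time: 5.35
tool_pos: [581.7, 191.2, 170.4]
eef_rot: [0.002, -0.085, 0.996, 0.002]
ft_force: [0.3, 0.2, 0.7]
finger_gap: 0.2
```

```bash
python3 - <<'E'
from wr import *
s,p,C=wshot('w3'); print(s['time'],s['tool_pos'],s['ft_force'],s['finger_gap'])
f=np.load('pics/w3.npz'); from fit2 import w
q=[551.2,189.5,.1645]
for l in [(30,-59,162),(-5,-59,162),(65,-59,162),(-73.5,-5,175)]: print(l,wproj(f,w(q,np.array([l],float))).round(0))
E
```

```text
5.35 [581.74348075 191.2032042  170.39709279] [0.33783619 0.24933637 0.71286186] 0.23010393710876956
(30, -59, 162) [[221. 261.]]
(-5, -59, 162) [[214. 203.]]
(65, -59, 162) [[229. 309.]]
(-73.5, -5, 175) [[315.  62.]]
```

View pics/w3.png

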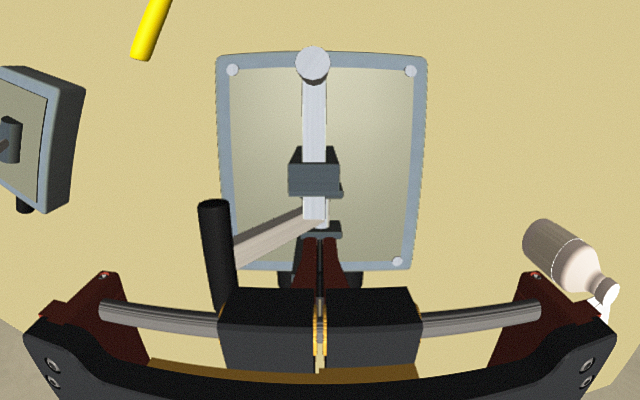

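The handle rests at OFF: the crossbar is at (205–230, 200–310), where predicted, and the force is near zero. The bolt is still out, with its post at (313,65). Now I go behind the post.

Request:
send_rows:
  moves:
    - {"delta_rot": [0, 0, 0], "offset": [0, 0, 40], "gripper": -1}
    - {"delta_rot": [0, 0, 0], "offset": [0, 0, 75], "gripper": -1}
    - {"delta_rot": [0, 0, 0], "offset": [-45, -8, 75], "gripper": -1}
    - {"delta_rot": [0, 0, 0], "offset": [-90, -16, 75], "gripper": -1}
    - {"delta_rot": [0, 0, 0], "offset": [-130, -23, 75], "gripper": -1}
    - {"delta_rot": [0, 0, 0], "offset": [-146, -26, 70], "gripper": -1}
    - {"delta_rot": [0, 0, 0], "offset": [-146, -26, 35], "gripper": -1}
    - {"delta_rot": [0, 0, 0], "offset": [-146, -26, 0], "gripper": -1}

```text
time: 6.2
tool_pos: [435.9, 166.4, 170.9]
eef_rot: [0.003, -0.086, 0.996, 0.003]
ft_force: [0.0, 0.2, -0.1]
finger_gap: 0.3
```

```bash
python3 - <<'E'
from wr import *
s,p,C=wshot('w4'); print(s['time'],s['tool_pos'],s['ft_force'],s['finger_gap'])
E
```

```text
6.2 [435.92971392 166.35329299 170.85636928] [ 0.04522499  0.2285613  -0.12099687] 0.3127419192274311
```

View pics/w4.png

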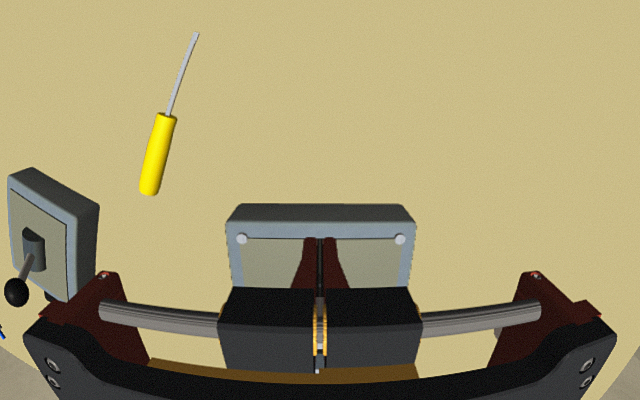

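The fingers stand behind the post and are central on the box. Next I push along the isolator's +x.

Request:
send_rows:
  moves:
    - {"delta_rot": [0, 0, 0], "offset": [10, 2, -3], "gripper": -1}
    - {"delta_rot": [0, 0, 0], "offset": [18, 2, -3], "gripper": -1}
    - {"delta_rot": [0, 0, 0], "offset": [25, 3, -3], "gripper": -1}
    - {"delta_rot": [0, 0, 0], "offset": [32, 4, -3], "gripper": -1}
    - {"delta_rot": [0, 0, 0], "offset": [39, 6, -3], "gripper": -1}
    - {"delta_rot": [0, 0, 0], "offset": [46, 7, -3], "gripper": -1}
    - {"delta_rot": [0, 0, 0], "offset": [53, 8, -3], "gripper": -1}
    - {"delta_rot": [0, 0, 0], "offset": [57, 9, -3], "gripper": -1}

```text
time: 7.05
tool_pos: [490.5, 173.7, 162.6]
eef_rot: [-0.001, -0.086, 0.996, 0.001]
ft_force: [-2.8, -1.1, 1.3]
finger_gap: 0.4
```

Request:
send_rows:
  moves:
    - {"delta_rot": [0, 0, 0], "offset": [1, 0, 0], "gripper": -1}
    - {"delta_rot": [0, 0, 0], "offset": [2, 0, 0], "gripper": -1}
    - {"delta_rot": [0, 0, 0], "offset": [3, 0, 0], "gripper": -1}
    - {"delta_rot": [0, 0, 0], "offset": [3, 0, 0], "gripper": -1}
    - {"delta_rot": [0, 0, 0], "offset": [4, 1, 0], "gripper": -1}
    - {"delta_rot": [0, 0, 0], "offset": [4, 1, 0], "gripper": -1}
    - {"delta_rot": [0, 0, 0], "offset": [4, 1, 0], "gripper": -1}
    - {"delta_rot": [0, 0, 0], "offset": [4, 1, 0], "gripper": -1}

```text
time: 7.85
tool_pos: [494.5, 174.4, 162.5]
eef_rot: [-0.001, -0.085, 0.996, 0.001]
ft_force: [-1.4, -1.5, 0.2]
finger_gap: 0.7
```

Request:
send_rows:
  moves:
    - {"delta_rot": [0, 0, 0], "offset": [1, 0, 0], "gripper": -1}
    - {"delta_rot": [0, 0, 0], "offset": [2, 0, 0], "gripper": -1}
    - {"delta_rot": [0, 0, 0], "offset": [3, 0, 0], "gripper": -1}
    - {"delta_rot": [0, 0, 0], "offset": [4, 1, 0], "gripper": -1}
    - {"delta_rot": [0, 0, 0], "offset": [4, 1, 0], "gripper": -1}
    - {"delta_rot": [0, 0, 0], "offset": [4, 1, 0], "gripper": -1}
    - {"delta_rot": [0, 0, 0], "offset": [4, 1, 0], "gripper": -1}
    - {"delta_rot": [0, 0, 0], "offset": [4, 1, 0], "gripper": -1}

```text
time: 8.65
tool_pos: [498.5, 175.2, 162.5]
eef_rot: [-0.001, -0.085, 0.996, 0.001]
ft_force: [-1.3, -1.6, 1.4]
finger_gap: 0.2
```

Request:
send_rows:
  moves:
    - {"delta_rot": [0, 0, 0], "offset": [1, 0, 0], "gripper": -1}
    - {"delta_rot": [0, 0, 0], "offset": [1, 0, 0], "gripper": -1}
    - {"delta_rot": [0, 0, 0], "offset": [2, 0, 0], "gripper": -1}
    - {"delta_rot": [0, 0, 0], "offset": [2, 0, 0], "gripper": -1}
    - {"delta_rot": [0, 0, 0], "offset": [3, 0, 0], "gripper": -1}
    - {"delta_rot": [0, 0, 0], "offset": [3, 0, 0], "gripper": -1}
    - {"delta_rot": [0, 0, 0], "offset": [3, 0, 0], "gripper": -1}
    - {"delta_rot": [0, 0, 0], "offset": [3, 0, 0], "gripper": -1}

```text
time: 9.45
tool_pos: [498.9, 175.0, 162.2]
eef_rot: [-0.004, -0.086, 0.996, 0.0]
ft_force: [-10.5, -2.7, 7.3]
finger_gap: 0.4
```

```bash
python3 - <<'E'
from wr import *
from fit2 import w
q=[551.2,189.5,.1645]
p=cams.get_image('scene'); a=p['color'][170:320,290:440]; b=(p2:=cams.get_image('side'))['color'][95:245,230:380]
cv2.imwrite('pics/c5.png',cv2.resize(np.hstack([a,b]),(800,400),interpolation=cv2.INTER_CUBIC))
for x in (-85,-40,-35): 
  W=w(q,np.array([(x,-5,175)],float)); print(x,(proj(p,W)-[290,170])*2.667,(proj(p2,W)-[80,95])*2.667)
E
```

```text
-85 [[238.70649777 100.44911864]] [[536.69218905 151.37683563]]
-40 [[232.48732132 137.95918427]] [[569.30078244 134.0384748 ]]
-35 [[231.78156917 142.21582654]] [[572.87604396 132.1374675 ]]
```

View pics/c5.png

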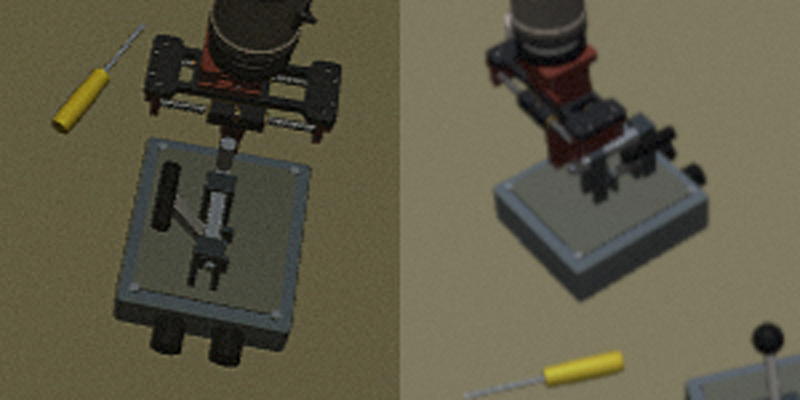

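The bolt has met its stop at about 10 N, and its post shows at crop (228,143), where home is predicted (232,142). Now I go round to the -y side of the crossbar.

Request:
send_rows:
  moves:
    - {"delta_rot": [0, 0, 0], "offset": [-12, -2, 0], "gripper": -1}
    - {"delta_rot": [0, 0, 0], "offset": [-12, -2, 40], "gripper": -1}
    - {"delta_rot": [0, 0, 0], "offset": [-12, -2, 80], "gripper": -1}
    - {"delta_rot": [0, 0, 0], "offset": [25, -30, 85], "gripper": -1}
    - {"delta_rot": [0, 0, 0], "offset": [60, -55, 85], "gripper": -1}
    - {"delta_rot": [0, 0, 0], "offset": [98, -80, 80], "gripper": -1}
    - {"delta_rot": [0, 0, 0], "offset": [98, -80, 40], "gripper": -1}
    - {"delta_rot": [0, 0, 0], "offset": [98, -80, 4], "gripper": -1}

```text
time: 10.35
tool_pos: [598.9, 94.1, 165.9]
eef_rot: [-0.001, -0.084, 0.996, 0.001]
ft_force: [0.4, 0.3, -0.8]
finger_gap: 0.5
```

```bash
python3 - <<'E'
from wr import *
s,p,C=wshot('w6'); print(s['time'],s['tool_pos'],s['ft_force'],s['finger_gap'])
E
```

```text
10.35 [598.93006313  94.1101566  165.88327793] [ 0.40439759  0.30063248 -0.83660736] 0.48024693876925045
```

View pics/w6.png

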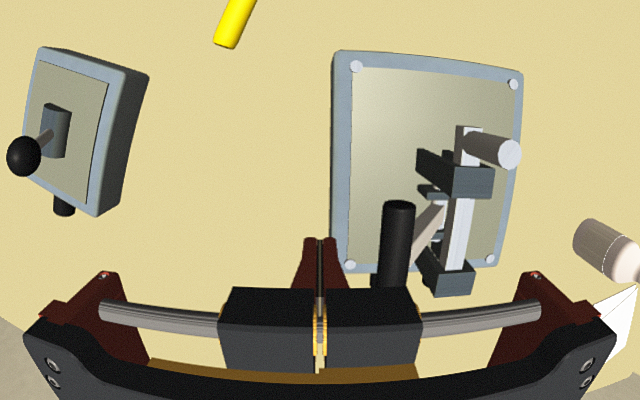

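The fingers are on the crossbar's -y side, and the bolt spans from guide to keeper behind the stem. Next comes a gentle rock towards +y.

Request:
send_rows:
  moves:
    - {"delta_rot": [0, 0, 0], "offset": [-1, 8, 0], "gripper": -1}
    - {"delta_rot": [0, 0, 0], "offset": [-2, 14, 0], "gripper": -1}
    - {"delta_rot": [0, 0, 0], "offset": [-3, 18, 0], "gripper": -1}
    - {"delta_rot": [0, 0, 0], "offset": [-4, 22, 0], "gripper": -1}
    - {"delta_rot": [0, 0, 0], "offset": [-4, 25, 0], "gripper": -1}
    - {"delta_rot": [0, 0, 0], "offset": [-5, 28, 0], "gripper": -1}
    - {"delta_rot": [0, 0, 0], "offset": [-5, 31, 0], "gripper": -1}
    - {"delta_rot": [0, 0, 0], "offset": [-5, 33, 0], "gripper": -1}

```text
time: 11.2
tool_pos: [589.7, 126.0, 160.1]
eef_rot: [-0.006, -0.085, 0.996, -0.001]
ft_force: [-0.1, 0.0, -0.2]
finger_gap: 0.2
```

Request:
send_rows:
  moves:
    - {"delta_rot": [0, 0, 0], "offset": [0, 1, 0], "gripper": -1}
    - {"delta_rot": [0, 0, 0], "offset": [0, 1, 0], "gripper": -1}
    - {"delta_rot": [0, 0, 0], "offset": [0, 2, 0], "gripper": -1}
    - {"delta_rot": [0, 0, 0], "offset": [0, 2, 0], "gripper": -1}
    - {"delta_rot": [0, 0, 0], "offset": [0, 3, 0], "gripper": -1}
    - {"delta_rot": [0, 0, 0], "offset": [0, 3, 0], "gripper": -1}
    - {"delta_rot": [0, 0, 0], "offset": [0, 3, 0], "gripper": -1}
    - {"delta_rot": [0, 0, 0], "offset": [0, 3, 0], "gripper": -1}

```text
time: 12.0
tool_pos: [589.6, 129.1, 160.1]
eef_rot: [-0.006, -0.085, 0.996, -0.001]
ft_force: [1.1, -4.0, 0.3]
finger_gap: 0.8
```

Request:
send_rows:
  moves:
    - {"delta_rot": [0, 0, 0], "offset": [0, 1, 0], "gripper": -1}
    - {"delta_rot": [0, 0, 0], "offset": [0, 2, 0], "gripper": -1}
    - {"delta_rot": [0, 0, 0], "offset": [-1, 3, 0], "gripper": -1}
    - {"delta_rot": [0, 0, 0], "offset": [-1, 4, 0], "gripper": -1}
    - {"delta_rot": [0, 0, 0], "offset": [-1, 5, 0], "gripper": -1}
    - {"delta_rot": [0, 0, 0], "offset": [-1, 6, 0], "gripper": -1}
    - {"delta_rot": [0, 0, 0], "offset": [-1, 7, 0], "gripper": -1}
    - {"delta_rot": [0, 0, 0], "offset": [-1, 8, 0], "gripper": -1}

```text
time: 12.8
tool_pos: [588.7, 133.9, 160.9]
eef_rot: [-0.006, -0.084, 0.996, -0.002]
ft_force: [-3.4, -11.7, 8.3]
finger_gap: 0.5
```

```bash
python3 - <<'E'
from wr import *
from fit2 import w
q=[551.2,189.5,.1645]
s,p,C=wshot('w7'); print(s['time'],s['tool_pos'],s['ft_force'])
for fn in ('w6','w7'):
  f=np.load(f'pics/{fn}.npz')
  for a in (1.2,1.1,1.0,.9):
    t=a-.6; W=w(q,np.array([(-5,-105*np.sin(t),75+105*np.cos(t))])); print(fn,a,wproj(f,W).round(0))
E
```

```text
12.8 [588.71963753 133.94689354 160.88792933] [ -3.40575194 -11.66393736   8.26694828]
w6 1.2 [[402. 204.]]
w6 1.1 [[421. 207.]]
w6 1.0 [[442. 210.]]
w6 0.9 [[462. 213.]]
w7 1.2 [[322. 213.]]
w7 1.1 [[341. 217.]]
w7 1.0 [[362. 221.]]
w7 0.9 [[384. 223.]]
```

View pics/w7.png

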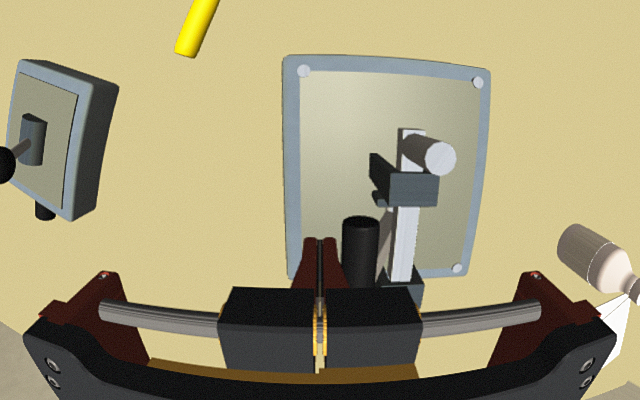

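The crossbar's end is at (361,224), which matches 1.00 rad, and the push has stalled at 12 N, so the handle is on the bolt. Now I let it return gently and come away.

Request:
send_rows:
  moves:
    - {"delta_rot": [0, 0, 0], "offset": [1, -5, 0], "gripper": -1}
    - {"delta_rot": [0, 0, 0], "offset": [2, -10, 0], "gripper": -1}
    - {"delta_rot": [0, 0, 0], "offset": [3, -16, 0], "gripper": -1}
    - {"delta_rot": [0, 0, 0], "offset": [4, -22, 0], "gripper": -1}
    - {"delta_rot": [0, 0, 0], "offset": [5, -30, 0], "gripper": -1}
    - {"delta_rot": [0, 0, 0], "offset": [7, -42, 0], "gripper": -1}
    - {"delta_rot": [0, 0, 0], "offset": [8, -48, 20], "gripper": -1}
    - {"delta_rot": [0, 0, 0], "offset": [8, -48, 60], "gripper": -1}

```text
time: 13.65
tool_pos: [595.0, 84.0, 218.9]
eef_rot: [-0.009, -0.083, 0.997, -0.003]
ft_force: [1.3, 0.3, 0.3]
finger_gap: 0.8
```

Request:
send_rows:
  moves:
    - {"delta_rot": [0, 0, 0], "offset": [0, 0, 40], "gripper": -1}
    - {"delta_rot": [0, 0, 0], "offset": [-20, 0, 80], "gripper": -1}
    - {"delta_rot": [0, 0, 0], "offset": [-50, 20, 110], "gripper": -1}
    - {"delta_rot": [0, 0, 0], "offset": [-60, 50, 110], "gripper": -1}
    - {"delta_rot": [0, 0, 0], "offset": [-60, 80, 110], "gripper": -1}
    - {"delta_rot": [0, 0, 0], "offset": [-60, 80, 110], "gripper": -1}
    - {"delta_rot": [0, 0, 0], "offset": [-60, 80, 110], "gripper": -1}
    - {"delta_rot": [0, 0, 0], "offset": [-60, 80, 110], "gripper": -1}

```text
time: 14.45
tool_pos: [535.3, 162.4, 328.9]
eef_rot: [-0.009, -0.082, 0.997, -0.003]
ft_force: [0.2, -1.1, 0.5]
finger_gap: 0.4
```

```bash
python3 - <<'E'
from wr import *
from fit2 import w
q=[551.2,189.5,.1645]
s,p,C=wshot('w8'); print(s['time'],s['tool_pos'],s['ft_force'])
f=np.load('pics/w8.npz')
for a in (1.2,1.1,1.0):
    t=a-.6; print(a,wproj(f,w(q,np.array([(-5,-105*np.sin(t),75+105*np.cos(t))]))).round(0))
for x in (-35,-40,-45): print(x,wproj(f,w(q,np.array([(x,-5,175.)]))).round(0))
E
```

```text
14.45 [535.30493316 162.43655447 328.853514  ] [ 0.20752019 -1.11553525  0.50376121]
1.2 [[286. 205.]]
1.1 [[294. 206.]]
1.0 [[303. 208.]]
-35 [[339. 180.]]
-40 [[339. 175.]]
-45 [[339. 170.]]
```

View pics/w8.png

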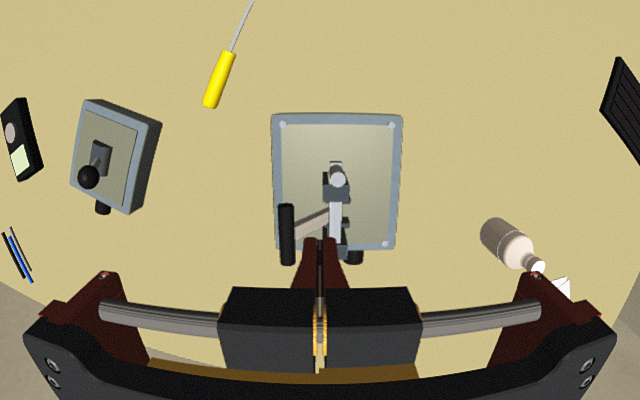

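The crossbar end at (287,207) matches 1.2 rad, and the post at (338,179) matches home. Everything else looks undisturbed, so I'm handing in.

```bash
python3 -c "
from rig import job; print(job.finish_job())"
```

```text
the job is handed in; nothing more can be done
None
```

I threw the T-handle to OFF, slid the lock bolt home, rocked the handle back against the bolt, let it return to OFF and came away. The job was handed in after about 14.5 s of the 64 s allowed; it gives no verdict.

- **Throw:** before the bolt was moved, the crossbar sat where OFF (1.2 rad) predicts.
- **Bolt:** it started about 11 mm in by my pose fit, under the 20 mm limit rather than fully withdrawn. It was pushed until it met its stop at about 10 N.
- **Lock proof:** the rock stalled at about 12 N, with the crossbar where 1.00 rad predicts.
- **Final wrist picture:** the handle was back at about 1.2 rad, the post was within about 1 mm of home, and the arm was clear with no contact force. The ball lever, screwdriver, bottle and meter looked undisturbed, but I checked those by eye only.

**One disagreement:** in the rock, contact came about 12 mm later than I predicted, probably because the fingertips are narrower than I assumed. I confirmed the rock angle from the picture instead.

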